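# Release the locked lamp clamp and take the lamp out

## Robot

A 7-joint arm with a two-finger parallel gripper is mounted at the origin on a cart in front of the work surface, level with it; the furniture and walls round the work are solid. World frame = base frame: x ahead of the robot, y to its left, z up, the work surface at z = 0. Lengths are in m, angles in rad, forces in N, time in s.
With the tool pointing down it reaches from about 0.425 to 1.025 m from the base axis. Payload 9.4 kg.
Tool frame: the origin (TCP) lies where the fingers leave the gripper's body, on its centre line; the fingertips stand 73 mm ahead of it and the grasp point (between the pads) lies 54 mm ahead of it (arm.tcp_to_tips is the distance from the TCP to the fingertips, in m); z points along the fingers, y is the line along which they close (so a half turn about z gives the same grasp; the last joint's range is limited). The gripper opens to 85 mm and grips with 20 to 120 N. Pads are 22 mm wide; open, the fingers measure 114 mm over their backs; the gripper's body (76 mm by 85 mm) begins 54 mm behind the grasp point. The pads swing forward as they close: fully open they stand 13 mm farther back than shut.
Start: joints at [1.072, 0.599, -0.003, 1.599, 0.002, 0.943, -0.08], TCP at [0.297, -0.661, 0.304] pointing down, gripper open.
Joint ranges: [-2.57, 2.57], [-0.35, 1.97], [-1.29, 1.29], [0.11, 2.56], [-1.05, 4.19], [0.11, 1.86], [-2.63, 2.63]. Speed limits (rad/s): [2.22, 2.22, 3.01, 3.01, 3.14, 3.14, 3.14].

## Interface

Orientations are given as a unit quaternion [w, x, y, z].
In Python, from station import monitor, grab_frame, ticket, arm gives the robot as it stands.
- The arm moves only by the tool servo_tool, never from a script. Its argument "commands" is text: rows parted by semicolons, each of 7 numbers parted by spaces: the shift along the tool's x, y, z in units of 0.02 m (1.0 is 0.02 m), then the turn, a rotation vector about the tool's x, y, z in units of 6 degrees (1.0 is 6 degrees), then the closure, from -1 (fully open) to 1 (shut). A call has exactly 8 rows; each row shifts and turns the commanded pose from where the row before left it, along the tool's axes as they then stand; what a row does not reach is not made up. A row lasts 1/8 s, in which the tool goes at most 62.5 mm and 10.7 degrees, less where a joint would pass 70% of its speed; a pose out of reach is approached as far as the arm can. A call with a number of a shift or a turn outside -1 to 1 is refused whole. A call with a gripper value outside its range is refused whole. The fingers move at their own pace and stop on an object; "force" is the grip in N (left out, the last holds). Time passes only in rows, so rows that do not move let the fingers close, or fill a call up. It gives the time, the measured TCP pose, the force, the opening and the grip force at its end, in the units of the state.
- monitor.state(): the state, without advancing time (a new reading comes with each control period).
- grab_frame(name): name is "side" or "top"; returns a dict with "frame" (480x640x3 uint8, blue, green, red), "mtx" (3x3 intrinsics, pixels), "T" (4x4, takes a point from camera to world coordinates). Camera axes: x right, y up, looking along -z (the intrinsics and any distortion apply to the point x, -y, -z); pixel columns grow to the right and rows downward; lengths in m; the calibration is good to about 2 mm. A picture is of the moment at which its call begins. There is no depth.
- ticket.job_done(): hands the job in; it is judged then, once.
The state is a dict: "time": time; "q": joint angles; "qvel": joint speeds; "effort": joint torques, N m; "eef_pos": TCP position; "orientation": TCP orientation; "ft_force": force on the tool from outside, world axes, zero at the start; "moment": the same for the moment, N m; "grip_width": finger opening in m; "grasp_force": force on a finger pad.
Only numpy, scipy, OpenCV 4.12 (cv2) and the standard library are available. Lean on these libraries where they do the work, as an engineer would, in place of code of your own. Each camera call takes 0.05 s, during which the arm holds its last target. There are 200 camera calls.

## Task

The hollow cathode lamp is held in its stand by a clamp with a locked lever. Lift the lever's black lockout collar, push the lever away past the gate tooth to the released side with the collar held up, and let the collar drop fully home again there; then take the lamp out of its rests and lay it gently inside the white tray, without dropping it. Leave the bottle, the carton and the tin that stand near the work where they are, and let go of everything.

Things in the scene. Friction and masses are not known exactly. Their poses are not given: they have to be found in the camera images.
- lamp_stand: fixed stand: aluminium plate 180 (x) x 250 (y) x 10 mm; origin at the centre of its underside, z up. Two grey V rests, 16 mm wide in y, 57 in x, 46 high, at y +15 and +105 mm hold the lamp parallel to y, its axis at x -45, height 50 mm. Between the rests (middle y +60) the lamp can be gripped from above
- gate_top (a point): top of the gate tooth, 105 mm straight above the pivot, 12 mm thick in x. It stands on a slotted steel quadrant of arc radius 93 mm about the pivot: two 7 mm cheeks, outer faces 30 mm apart in y; the lever moves in the slot
- lever_pivot (a point): the lever's hinge axis at the quadrant, 50 mm above the stand's underside at its x +30, y -70 mm; the hinge axis is parallel to the stand's y
- release_lever (a joint): lever angle, rad. In the stand's x-z plane it leans (value - 0.45) from vertical: 0 clamped, leaning to the stand's -x (to the robot); 0.45 upright over the tooth; 0.9 released, leaning to +x. Collar down, the tooth blocks 0.21 to 0.69. Friction 0.2 N m; stays where left. Its shaft carries a bar that lies 3 mm over the lamp's black base when clamped and rises with it
- knob_top (a point): top of the black knob (28 mm diameter, 17 mm high) on the end of the lever, a 12 mm steel rod; 160 mm from the pivot
- lock_collar (a joint): lift of the lockout collar along the lever (m), 0 (down, home) to 0.018. A spring pushes it down with about 4 N at 0 and 6.5 N at the top. It passes over the tooth at 0.011 or more
- collar_grip (a point): middle of the lockout collar, a black sleeve on the lever, 38 mm diameter (top 6 mm flares to 43), 30 mm long; on its axis, 110 mm from the pivot when down. Its top is then 18 mm of bare rod below the knob; the knob's top is 50 mm beyond this point. Fingers closing along the stand's y pass either side of the knob
- lamp_tray: loose white tray, 150 (x) x 210 (y) x 26 mm, 0.8 kg, walls and floor 4 mm; two ribs along y, 6 mm wide, 12 mm high, at x +20 and -20 mm, form a bed for the lamp lying along y. Origin at the centre of its underside. The centre of a lamp in the bed is about 23 mm above the underside
- lamp: hollow cathode lamp, a rod 36 mm in diameter (black base 37 mm) and 145 mm long along its own y, 0.11 kg, black base at its +y end, which points to the stand's -y; origin on its underside, mid-length
- lamp_mid (a point): the lamp's centre: mid-length, on its axis, 18 mm from its underside; axes as the lamp's
- amber_bottle: brown screw-cap bottle, 55 mm diameter, 115 mm tall, the one standing alone behind the work (another stands at the back wall); origin under its centre; leave alone
- lamp_carton: upright carton 51 x 50 x 170 mm to the right behind the work (another stands at the back wall); origin under its centre; leave alone
- o_ring_tin: round tin 60 mm diameter, 22 mm tall, origin under its centre; leave alone

How it is judged:
By the outcome, as a careful person would: the job done as asked, in the order asked, and still so for the second after the job is handed in, with the robot touching nothing.
It also fails if it takes over 53 s, if anything falls off the work surface, if the arm or the gripper's body presses on something with over 40 N, if the wrist force passes 120 N, or if a joint passes its speed limit or range.

## Working session

There is one attempt and no reset: what is moved stays moved. The work goes in short steps, Python scripts to look and compute and a tool call to move; the robot and the scene stay as the last step left them, time stands still between calls to the robot, and variables do not carry over. Pictures are saved under pics/ and viewed, at most 11 in all, crops included, and the job is handed in when it is done.

Besides the shell and the picture viewer there is one more tool, called as name(argument=value, ...), one argument or row to a line, values as JSON. servo_tool: Moves the arm, as the interface text tells. Shifts and turns lie within -1 to 1; 1 stands for 0.02 m of shift or 6 degrees of turn. Its arguments: {"type":"object","properties":{"commands":{"type":"string"},"force":{"type":"number"}},"required":["commands"]}

```bash
ls; mkdir -p pics; python3 - <<'E'
from station import monitor, grab_frame, ticket, arm
import cv2,numpy as np
print(monitor.state())
for n in("side","top"):
    f=grab_frame(n); cv2.imwrite(f"pics/{n}0.png",f["frame"]); np.savez(f"{n}0.npz",**f); print(n,f["mtx"].tolist(),f["T"].round(4).tolist(),[k for k in f])
E
```

```text
pics
{'time': 0.0, 'q': array([ 1.0723178 ,  0.60013211, -0.00256355,  1.60016427,  0.0018097 ,
        0.94292289, -0.07982024]), 'qvel': array([ 0.00036502,  0.00010697,  0.00163506, -0.00144263,  0.00013365,
        0.00074415, -0.00060467]), 'effort': array([ 4.58478426e-04, -7.76441288e+01,  1.56481639e+00, -2.58006245e+01,
        1.23689693e-02,  8.90462659e-03, -1.42609107e-05]), 'eef_pos': array([ 0.29664805, -0.66111255,  0.30299926]), 'orientation': array([-7.75918680e-04,  9.77838467e-01,  2.09359198e-01, -2.40026670e-04]), 'ft_force': array([ 0.15554269,  0.53756905, -0.76556826]), 'moment': array([-0.00374779,  0.00916508,  0.0074627 ]), 'grasp_force': 0.0, 'grip_width': 0.08569301232366562}
side [[468.32024781496943, 0.0, 322.8128455296657], [0.0, 468.32024781496943, 243.6298535786196], [0.0, 0.0, 1.0]] [[-0.7226, 0.5273, -0.447, 0.1737], [-0.6911, -0.5365, 0.4843, 0.3186], [0.0156, 0.6589, 0.7521, 0.8703], [0.0, 0.0, 0.0, 1.0]] ['frame', 'mtx', 'T']
top [[580.1675887352325, 0.0, 312.8358139512287], [0.0, 580.1675887352325, 236.7243775804806], [0.0, 0.0, 1.0]] [[-0.0004, 0.9991, -0.0414, 0.5437], [-1.0, -0.0001, 0.0059, -0.1293], [0.0059, 0.0414, 0.9991, 1.3819], [0.0, 0.0, 0.0, 1.0]] ['frame', 'mtx', 'T']
```

View pics/side0.png

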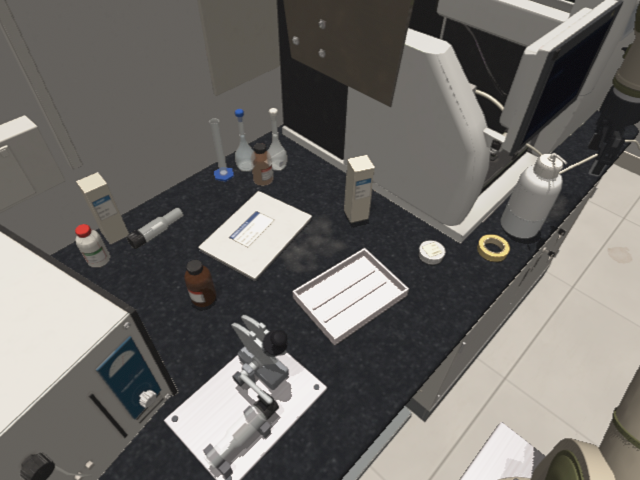

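View pics/top0.png

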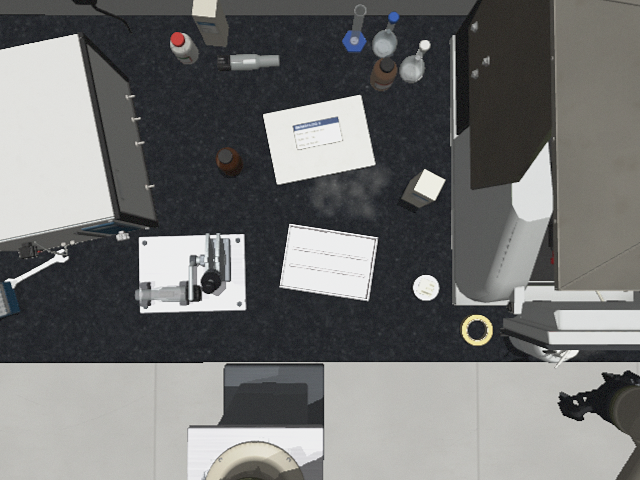

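The side view shows the stand with the knob near (275,342), the lamp's glass end near (215,460) and its base near (265,410), and the tray at about (350,293). In the top view the stand's plate spans (139..246, 235..313), the knob is at about (211,281), and the tray spans (281..377, 225..300).

```bash
cat > h.py <<'E'
import numpy as np,cv2
def load(n): return dict(np.load(n+".npz"))
def ray(f,p):
    K=f["mtx"];T=f["T"]; d=np.array([(p[0]-K[0,2])/K[0,0],-(p[1]-K[1,2])/K[1,1],-1.])
    return T[:3,3],T[:3,:3]@d
def plane(f,p,z):
    o,d=ray(f,p); return o+d*(z-o[2])/d[2]
def tri(f,p,g,q):
    o,d=ray(f,p);O,D=ray(g,q)
    s=np.linalg.lstsq(np.c_[d,-D],O-o,rcond=None)[0]
    a=o+s[0]*d;b=O+s[1]*D
    return (a+b)/2,np.linalg.norm(a-b)
def proj(f,P):
    T=f["T"];c=T[:3,:3].T@(np.asarray(P)-T[:3,3]);K=f["mtx"]
    return np.array([K[0,2]+K[0,0]*c[0]/-c[2],K[1,2]+K[1,1]*-c[1]/-c[2]])
E
python3 - <<'E'
from h import *
t,s=load("top0"),load("side0")
def quad(f,roi,thr):
    x0,y0,x1,y1=roi;g=f["frame"][y0:y1,x0:x1].min(2)
    m=(g>thr).astype(np.uint8); m=cv2.morphologyEx(m,cv2.MORPH_CLOSE,np.ones((7,7)))
    c=max(cv2.findContours(m,cv2.RETR_EXTERNAL,cv2.CHAIN_APPROX_NONE)[0],key=cv2.contourArea)
    r=cv2.minAreaRect(c); b=cv2.boxPoints(r)+[x0,y0]; return r,b
for n,roi,z in(("stand",(125,225,260,325),.01),("tray",(270,215,390,310),.026)):
    r,b=quad(t,roi,120); P=np.array([plane(t,p,z) for p in b]); print(n,b.round(1).tolist(),P.round(4).tolist(),P.mean(0).round(4),[np.linalg.norm(P[i]-P[i-1]).round(4) for i in range(4)])
r,b=quad(s,(285,240,415,350),120);print("tray side quad",b.round(1).tolist())
a=cv2.resize(t["frame"][225:320,130:255],None,fx=6,fy=6,interpolation=2);cv2.imwrite("pics/tc.png",a)
a=cv2.resize(s["frame"][310:480,160:335],None,fx=3.5,fy=3.5,interpolation=2)[:600];cv2.imwrite("pics/sc.png",a)
E
```

```text
stand [[133.4, 234.9], [243.9, 232.0], [245.9, 309.9], [135.4, 312.7]] [[0.6049, 0.2866, 0.01], [0.6117, 0.0256, 0.01], [0.4283, 0.02, 0.01], [0.4218, 0.2795, 0.01]] [0.5166 0.1529 0.01  ] [np.float64(0.1833), np.float64(0.261), np.float64(0.1835), np.float64(0.2596)]
tray [[278.8, 287.1], [288.6, 223.1], [378.2, 236.9], [368.4, 300.9]] [[0.4823, -0.0579, 0.026], [0.6318, -0.0806, 0.026], [0.5994, -0.2905, 0.026], [0.4501, -0.2667, 0.026]] [ 0.5409 -0.1739  0.026 ] [np.float64(0.2113), np.float64(0.1512), np.float64(0.2123), np.float64(0.1512)]
tray side quad [[291.8, 290.8], [372.4, 235.8], [408.8, 289.1], [328.2, 344.1]]
```

View pics/tc.png

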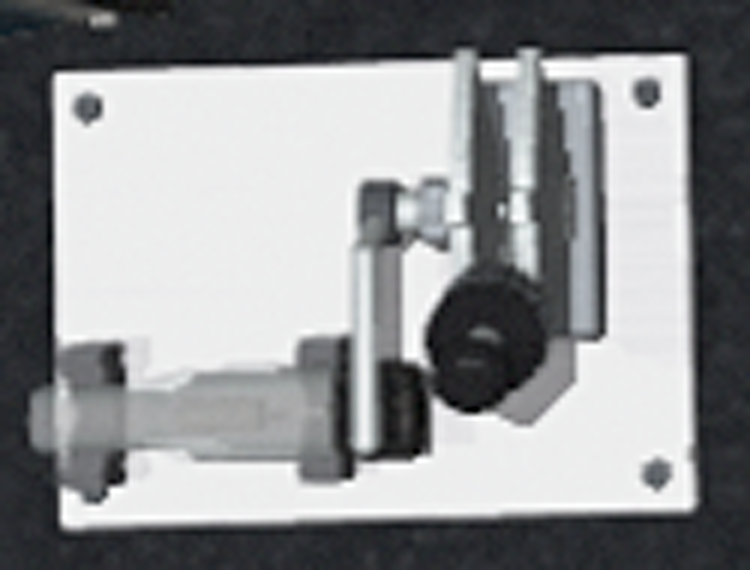

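View pics/sc.png

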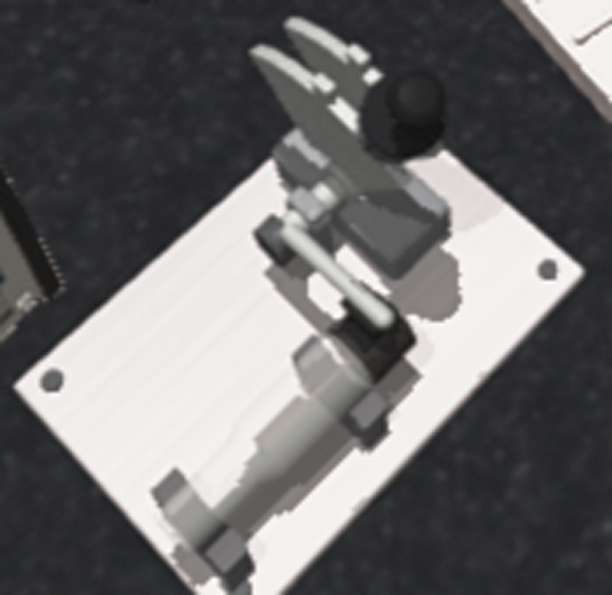

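The top crop shows the knob over the collar near (475,370), with the plate corners at (55,73), (688,55), (697,512) and (62,528). It also shows the lamp base's end at x≈428 and the glass end at x≈30. In the side crop the knob top is near (415,97), and the corner screws are at (52,380) and (548,270).

```bash
cat > m.py <<'E'
from h import *
t,s=load("top0"),load("side0")
T=lambda u,v:((u+.5)/6-.5+130,(v+.5)/6-.5+225)
S=lambda u,v:((u+.5)/3.5-.5+160,(v+.5)/3.5-.5+310)
for n,a,b in(("screw+x+y",T(88,108),S(52,380)),("screw-x-y",T(655,473),S(548,270)),("corner+x+y",T(55,73),S(15,385)),("corner-x-y",T(697,512),S(583,272)),
  ("knob",T(474,372),S(415,97)),("bar end",T(367,445),S(385,318)),("bar start",T(375,240),S(290,228)),
  ("cheekA far tip",T(465,52),S(258,52)),("cheekB far tip",T(531,52),S(293,22))):
    P,e=tri(t,a,s,b);print(n,P.round(4),round(e,4))
C=np.array([plane(t,T(*c),.01) for c in((55,73),(688,55),(697,512),(62,528))])
print(C.round(4),C.mean(0).round(4))
yaw=np.arctan2(*( (C[0]-C[1]+C[3]-C[2])[:2]*[-1,1])); c=C.mean(0).copy();c[2]=0;print("yaw",yaw)
cy,sy=np.cos(yaw),np.sin(yaw);R=np.array([[cy,-sy,0],[sy,cy,0],[0,0,1]])
W=lambda p:c+R@(np.array(p)/1000)
for n,p in(("knob",(30-160*np.sin(.45),-70,50+160*np.cos(.45))),("collar",(30-110*np.sin(.45),-70,50+110*np.cos(.45))),("gate",(30,-70,155)),("lampmid",(-45,60,50)),("rest1",(-45,15,50)),("lampbase",(-45,60-72.5,50)),("lampglass",(-45,132,50))):
    P=W(p);a=proj(t,P);b=proj(s,P);print(n,P.round(4),"topcrop",((a-[130,225]+.5)*6-.5).round(0),"sidecrop",((b-[160,310]+.5)*3.5-.5).round(0))
E
python3 m.py
```

```text
screw+x+y [0.5869 0.262  0.0056] 0.0002
screw-x-y [0.4426 0.0372 0.0051] 0.0012
corner+x+y [0.6009 0.2767 0.0007] 0.0003
corner-x-y [0.428  0.0221 0.0006] 0.0018
knob [0.4908 0.0779 0.1856] 0.0002
bar end [0.459  0.1354 0.0811] 0.0001
bar start [0.5348 0.1351 0.0695] 0.001
cheekA far tip [0.6032 0.0935 0.1156] 0.0014
cheekB far tip [0.6032 0.0692 0.1176] 0.0014
[[0.6005 0.2739 0.01  ]
 [0.6076 0.0248 0.01  ]
 [0.4281 0.0205 0.01  ]
 [0.4221 0.269  0.01  ]] [0.5146 0.147  0.01  ]
yaw 0.026316877523989944
knob [0.4768 0.076  0.1941] topcrop [475. 414.] sidecrop [438. 104.]
collar [0.4986 0.0766 0.149 ] topcrop [496. 345.] sidecrop [411. 123.]
gate [0.5464 0.0778 0.155 ] topcrop [490. 209.] sidecrop [343.  60.]
lampmid [0.468  0.2058 0.05  ] topcrop [199. 416.] sidecrop [270. 432.]
rest1 [0.4692 0.1608 0.05  ] topcrop [317. 413.] sidecrop [338. 365.]
lampbase [0.4699 0.1333 0.05  ] topcrop [389. 411.] sidecrop [378. 325.]
lampglass [0.4661 0.2778 0.05  ] topcrop [  9. 421.] sidecrop [153. 547.]
```

```bash
cat >> m.py <<'E'
print("----")
th=np.linspace(0,2*np.pi,73)
for a in(0,.05,.1,.15,.2):
    L=a-.45;ax=np.array([np.sin(L),0,np.cos(L)]);e=np.array([np.cos(L),0,-np.sin(L)]);y=np.array([0,1.,0]);pv=np.array([30,-70,50.])
    out=[]
    for d,r in((160,14),(125,21.5)):
        Q=[W(pv+d*ax+r*(np.cos(k)*e+np.sin(k)*y)) for k in th]
        A=np.array([(proj(t,q)-[130,225]+.5)*6-.5 for q in Q]);B=np.array([(proj(s,q)-[160,310]+.5)*3.5-.5 for q in Q])
        out+=[A.min(0).round(),A.max(0).round(),B.min(0).round(),B.max(0).round()]
    print(a,"knob top",*out[:2],"side",*out[2:4],"| flare top",*out[4:6],"side",*out[6:])
E
python3 m.py | sed -n '/----/,$p'
```

```text
----
0 knob top [433. 378.] [516. 450.] side [408.  74.] [467. 134.] | flare top [428. 310.] [551. 419.] side [375.  73.] [461. 163.]
0.05 knob top [431. 356.] [514. 430.] side [397.  61.] [456. 121.] | flare top [426. 293.] [550. 405.] side [366.  64.] [453. 153.]
0.1 knob top [429. 333.] [512. 410.] side [385.  49.] [444. 108.] | flare top [424. 275.] [549. 390.] side [357.  55.] [445. 142.]
0.15 knob top [427. 310.] [510. 388.] side [373.  37.] [433.  95.] | flare top [423. 257.] [547. 374.] side [348.  46.] [436. 132.]
0.2 knob top [426. 287.] [509. 367.] side [361.  25.] [421.  82.] | flare top [422. 239.] [546. 358.] side [339.  38.] [428. 123.]
```

```bash
cat > g.py <<'E'
import numpy as np
from scipy.spatial.transform import Rotation as Ro
from station import monitor, arm
def pose():
    s=monitor.state();q=s["orientation"];return s["eef_pos"],Ro.from_quat([q[1],q[2],q[3],q[0]])
YAW=.026
def ori(lean,yaw=YAW):
    "tool z = -(lean dir), tool x ~ stand +x, y = -stand y"
    c,s=np.cos(lean),np.sin(lean)
    M=np.array([[c,0,-s],[0,-1,0],[-s,0,-c]])
    return Ro.from_euler("z",yaw)*Ro.from_matrix(M)
def plan(p0,R0,p1,R1,n):
    rv=(R0.inv()*R1).as_rotvec()/n;st=(p1-p0)/n;R=R0;rows=[]
    for i in range(n):
        a=R.inv().apply(st)/.02;b=np.degrees(rv)/6
        rows.append(np.r_[a,b]);R=R*Ro.from_rotvec(rv)
    return np.array(rows)
def show(rows):
    for i,r in enumerate(rows): print(" ".join(f"{v:.2f}" for v in r),";" if i%8<7 else "\n")
E
python3 - <<'E'
from g import *
print([k for k in dir(arm) if k[0]!="_"],arm.tcp_to_tips)
p,R=pose()
w=[np.array([.297,-.42,.31]),np.array([.41,-.2,.32]),np.array([.46,.075,.32])]
R1=ori(0)
r=plan(p,R,w[0],R1,13);show(np.vstack([r,plan(w[0],R1,w[1],R1,13),plan(w[1],R1,w[2],ori(-.35),14)]))
E
```

```text
['MotionError', 'tcp_to_tips'] 0.0726
0.38 -0.85 -0.03 -0.00 0.00 0.29 ;
0.36 -0.86 -0.03 -0.00 0.00 0.29 ;
0.33 -0.87 -0.03 -0.00 0.00 0.29 ;
0.30 -0.88 -0.03 -0.00 0.00 0.29 ;
0.28 -0.89 -0.03 -0.00 0.00 0.29 ;
0.25 -0.89 -0.03 -0.00 0.00 0.29 ;
0.22 -0.90 -0.03 -0.00 0.00 0.29 ;
0.19 -0.91 -0.03 -0.00 0.00 0.29 

0.17 -0.91 -0.03 -0.00 0.00 0.29 ;
0.14 -0.92 -0.03 -0.00 0.00 0.29 ;
0.11 -0.92 -0.03 -0.00 0.00 0.29 ;
0.08 -0.92 -0.03 -0.00 0.00 0.29 ;
0.05 -0.93 -0.03 -0.00 0.00 0.29 ;
0.46 -0.83 -0.04 0.00 0.00 0.00 ;
0.46 -0.83 -0.04 0.00 0.00 0.00 ;
0.46 -0.83 -0.04 0.00 0.00 0.00 

0.46 -0.83 -0.04 0.00 0.00 0.00 ;
0.46 -0.83 -0.04 0.00 0.00 0.00 ;
0.46 -0.83 -0.04 0.00 0.00 0.00 ;
0.46 -0.83 -0.04 0.00 0.00 0.00 ;
0.46 -0.83 -0.04 0.00 0.00 0.00 ;
0.46 -0.83 -0.04 0.00 0.00 0.00 ;
0.46 -0.83 -0.04 0.00 0.00 0.00 ;
0.46 -0.83 -0.04 0.00 0.00 0.00 

0.46 -0.83 -0.04 0.00 0.00 0.00 ;
0.46 -0.83 -0.04 0.00 0.00 0.00 ;
0.20 -0.98 0.00 0.00 0.24 -0.00 ;
0.20 -0.98 0.01 0.00 0.24 -0.00 ;
0.20 -0.98 0.01 0.00 0.24 -0.00 ;
0.20 -0.98 0.02 0.00 0.24 -0.00 ;
0.20 -0.98 0.02 0.00 0.24 -0.00 ;
0.20 -0.98 0.03 0.00 0.24 -0.00 

0.20 -0.98 0.03 0.00 0.24 -0.00 ;
0.20 -0.98 0.04 0.00 0.24 -0.00 ;
0.20 -0.98 0.04 0.00 0.24 -0.00 ;
0.20 -0.98 0.05 0.00 0.24 -0.00 ;
0.20 -0.98 0.05 0.00 0.24 -0.00 ;
0.20 -0.98 0.06 0.00 0.24 -0.00 ;
0.19 -0.98 0.06 0.00 0.24 -0.00 ;
0.19 -0.98 0.07 0.00 0.24 -0.00
```

servo_tool(
  commands="0.38 -0.85 -0.03 0 0 0.29 -1;0.36 -0.86 -0.03 0 0 0.29 -1;0.33 -0.87 -0.03 0 0 0.29 -1;0.3 -0.88 -0.03 0 0 0.29 -1;0.28 -0.89 -0.03 0 0 0.29 -1;0.25 -0.89 -0.03 0 0 0.29 -1;0.22 -0.9 -0.03 0 0 0.29 -1;0.19 -0.91 -0.03 0 0 0.29 -1",
)

```text
time: 1.1
eef_pos: [0.2969, -0.512, 0.3084]
orientation: [-0.0, 0.996, 0.089, -0.0]
ft_force: [-0.3, -0.3, -0.9]
grip_width: 0.0855
grasp_force: 0.0
```

servo_tool(
  commands="0.17 -0.91 -0.03 0 0 0.29 -1;0.14 -0.92 -0.03 0 0 0.29 -1;0.11 -0.92 -0.03 0 0 0.29 -1;0.08 -0.92 -0.03 0 0 0.29 -1;0.05 -0.93 -0.03 0 0 0.29 -1;0.46 -0.83 -0.04 0 0 0 -1;0.46 -0.83 -0.04 0 0 0 -1;0.46 -0.83 -0.04 0 0 0 -1",
)

```text
time: 2.1
eef_pos: [0.3234, -0.3688, 0.3139]
orientation: [-0.0, 1.0, 0.013, -0.0]
ft_force: [0.0, -0.4, -0.4]
grip_width: 0.0856
grasp_force: 0.0
```

servo_tool(
  commands="0.46 -0.83 -0.04 0 0 0 -1;0.46 -0.83 -0.04 0 0 0 -1;0.46 -0.83 -0.04 0 0 0 -1;0.46 -0.83 -0.04 0 0 0 -1;0.46 -0.83 -0.04 0 0 0 -1;0.46 -0.83 -0.04 0 0 0 -1;0.46 -0.83 -0.04 0 0 0 -1;0.46 -0.83 -0.04 0 0 0 -1",
)

```text
time: 3.1
eef_pos: [0.3934, -0.234, 0.3204]
orientation: [-0.0, 1.0, 0.014, -0.0]
ft_force: [0.3, -0.2, 0.4]
grip_width: 0.0857
grasp_force: 0.0
```

servo_tool(
  commands="0.46 -0.83 -0.04 0 0 0 -1;0.46 -0.83 -0.04 0 0 0 -1;0.2 -0.98 0 0 0.24 0 -1;0.2 -0.98 0.01 0 0.24 0 -1;0.2 -0.98 0.01 0 0.24 0 -1;0.2 -0.98 0.02 0 0.24 0 -1;0.2 -0.98 0.02 0 0.24 0 -1;0.2 -0.98 0.03 0 0.24 0 -1",
)

```text
time: 4.1
eef_pos: [0.4311, -0.0819, 0.3217]
orientation: [-0.001, 0.997, 0.013, 0.076]
ft_force: [-0.3, 0.6, -0.4]
grip_width: 0.0855
grasp_force: 0.0
```

servo_tool(
  commands="0.2 -0.98 0.03 0 0.24 0 -1;0.2 -0.98 0.04 0 0.24 0 -1;0.2 -0.98 0.04 0 0.24 0 -1;0.2 -0.98 0.05 0 0.24 0 -1;0.2 -0.98 0.05 0 0.24 0 -1;0.2 -0.98 0.06 0 0.24 0 -1;0.19 -0.98 0.06 0 0.24 0 -1;0.19 -0.98 0.07 0 0.24 0 -1",
)

```text
time: 5.1
eef_pos: [0.4595, 0.0755, 0.3214]
orientation: [-0.003, 0.984, 0.013, 0.176]
ft_force: [0.9, 0.4, 0.2]
grip_width: 0.0854
grasp_force: 0.0
```

```bash
cat >> g.py <<'E'
PV=np.array([.5464,.0778,.05])
def axis(L): return Ro.from_euler("z",YAW).apply([np.sin(L),0,np.cos(L)])
E
python3 - <<'E'
from g import *
p,R=pose();L=-.35
show(plan(p,R,PV+.240*axis(L),ori(L),4))
E
```

```text
-0.14 0.00 0.56 -0.00 -0.01 0.00 ;
-0.14 0.00 0.56 -0.00 -0.01 0.00 ;
-0.14 0.00 0.56 -0.00 -0.01 0.00 ;
-0.14 0.00 0.56 -0.00 -0.01 0.00 ;
```

servo_tool(
  commands="-0.14 0 0.56 0 0 0 -1;-0.14 0 0.56 0 0 0 -1;-0.14 0 0.56 0 0 0 -1;-0.14 0 0.56 0 0 0 -1;0 0 0 0 0 0 -1;0 0 0 0 0 0 -1;0 0 0 0 0 0 -1;0 0 0 0 0 0 -1",
)

```text
time: 6.1
eef_pos: [0.4651, 0.0749, 0.2759]
orientation: [-0.003, 0.984, 0.013, 0.175]
ft_force: [0.6, -0.2, -0.2]
grip_width: 0.0854
grasp_force: 0.0
```

```bash
python3 - <<'E'
from station import grab_frame
import cv2,numpy as np
from h import *
from g import *
f=grab_frame("side");p,R=pose();print(p,(p-PV)@axis(-.35))
print(proj(f,p+R.apply([0,0,.0726])),[proj(f,PV+d*axis(-.35)) for d in(.16,.125,.095)])
cv2.imwrite("pics/s1.png",cv2.resize(f["frame"][180:400,150:400],None,fx=2.7,fy=2.7))
E
```

```text
[0.46506094 0.07492569 0.27584639] 0.24006111176101957
[278.83821456 329.78283659] [array([278.14336874, 331.8973    ]), array([274.28072387, 337.71909504]), array([271.19468649, 342.37038392])]
```

View pics/s1.png

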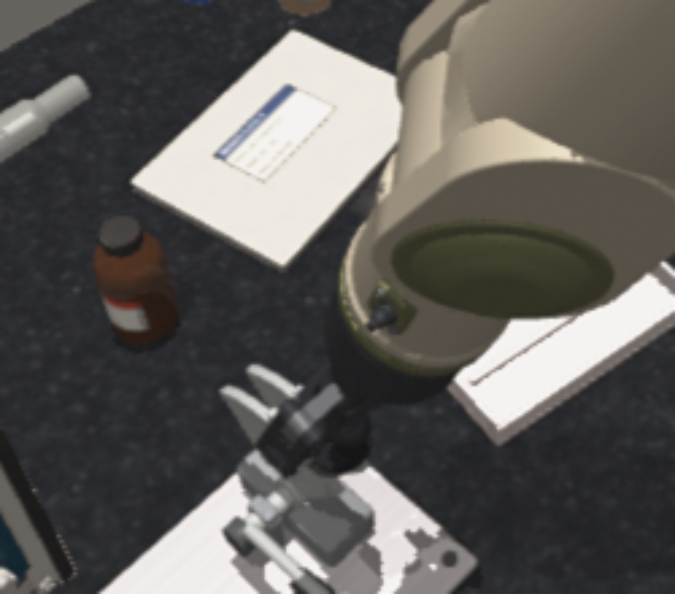

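The side crop shows the gripper above the lever. The left finger is at about (300,410), clear of the knob at (350,440).

servo_tool(
  commands="0 -0.05 0.7 0 0 0 -1;0 0 0.7 0 0 0 -1;0 0 0.7 0 0 0 -1;0 0 0.6 0 0 0 -1;0 0 0.4 0 0 0 -1;0 0 0.4 0 0 0 -1;0 0 0 0 0 0 -1;0 0 0 0 0 0 -1",
)

```text
time: 7.15
eef_pos: [0.4959, 0.0774, 0.2303]
orientation: [0.0, 0.987, 0.014, 0.162]
ft_force: [-0.4, 0.8, 0.2]
grip_width: 0.0853
grasp_force: 0.0
```

```bash
python3 - <<'E'
from g import *
p,R=pose();s=monitor.state();print(s["q"].round(3),s["moment"].round(2),s["ft_force"].round(1));a=axis(-.35);print((p-PV)@a,p-PV-((p-PV)@a)*a, R.as_matrix().round(3))
E
```

```text
[-0.351  0.398  0.047  2.358  0.787  0.107 -2.627] [-0.02  0.36  0.07] [-0.4  0.8  0.2]
0.18666613084077122 [0.0134479  0.0012284  0.00491886] [[ 0.947  0.027  0.319]
 [ 0.027 -1.     0.004]
 [ 0.319  0.004 -0.948]]
```

```bash
python3 - <<'E'
from g import *
p,R=pose();c=PV+.11*axis(-.35)
A=c+.09*axis(-.2);show(plan(p,R,A,ori(-.2),3));print(A, A@[0,0,1])
E
```

```text
-0.02 0.02 -0.20 0.01 -0.40 0.01 ;
-0.03 0.02 -0.20 0.01 -0.40 0.01 ;
-0.04 0.01 -0.20 0.01 -0.40 0.01 ;
[0.49081979 0.07635459 0.24153699] 0.2415369904189234
```

servo_tool(
  commands="0 0 -0.2 0 -0.4 0 -1;-0.03 0 -0.2 0 -0.4 0 -1;-0.04 0 -0.2 0 -0.4 0 -1;0 0 0 0 0 0 -1;0 0 0 0 0 0 -1;0 0 0 0 0 0 -1;0 0 0 0 0 0 -1;0 0 0 0 0 0 -1",
)

```text
time: 8.15
eef_pos: [0.4912, 0.0775, 0.2413]
orientation: [0.001, 0.995, 0.014, 0.099]
ft_force: [0.6, 0.1, -0.3]
grip_width: 0.0857
grasp_force: 0.0
```

```bash
python3 - <<'E'
from g import *
p,R=pose();c=PV+.11*axis(-.35);s=monitor.state()
print(p,s["q"].round(3),R.as_matrix()[:,2].round(3))
show(plan(p,R,c+.056*axis(-.2),ori(-.2),4))
E
```

```text
[0.49122848 0.07751233 0.2412845 ] [-0.052  0.398 -0.329  2.269  0.575  0.358 -2.414] [ 0.198  0.001 -0.98 ]
-0.00 0.01 0.42 0.01 0.00 0.01 ;
-0.00 0.01 0.42 0.01 0.00 0.01 ;
-0.00 0.01 0.42 0.01 0.00 0.01 ;
-0.00 0.01 0.42 0.01 0.00 0.01 ;
```

servo_tool(
  commands="0 0.01 0.42 0 0 0 -1;0 0.01 0.42 0 0 0 -1;0 0.01 0.42 0 0 0 -1;0 0.01 0.42 0 0 0 -1;0 0 0 0 0 0 -1;0 0 0 0 0 0 -1;0 0 0 0 0 0 -1;0 0 0 0 0 0 -1",
)

```text
time: 9.15
eef_pos: [0.4981, 0.0765, 0.2087]
orientation: [0.001, 0.995, 0.014, 0.1]
ft_force: [0.5, -0.3, -0.3]
grip_width: 0.0856
grasp_force: 0.0
```

```bash
python3 - <<'E'
from g import *
p,R=pose();c=PV+.11*axis(-.35);s=monitor.state()
print(p,s["q"].round(3),R.as_matrix()[:,2].round(3),p-(c+.056*axis(-.2)),s["ft_force"])
E
```

```text
[0.4980649  0.07648553 0.20869272] [-0.121  0.457 -0.235  2.288  0.658  0.271 -2.491] [ 0.198  0.001 -0.98 ] [ 4.92631122e-04 -4.46598395e-05  4.77990235e-04] [ 0.46571154 -0.28563453 -0.3413099 ]
```

servo_tool(
  commands="0 0 0 0 0 0 1;0 0 0 0 0 0 1;0 0 0 0 0 0 1;0 0 0 0 0 0 1;0 0 0 0 0 0 1;0 0 0 0 0 0 1;0 0 0 0 0 0 1;0 0 0 0 0 0 1",
  force=60,
)

```text
time: 10.15
eef_pos: [0.4981, 0.0789, 0.2093]
orientation: [-0.001, 0.995, 0.015, 0.1]
ft_force: [-5.7, 8.2, 12.0]
grip_width: 0.0397
grasp_force: 58.6
```

servo_tool(
  commands="0 -0.06 0 0 0 0 1;-0.02 -0.06 -0.15 0 0 0 1;-0.04 0 -0.25 0 0 0 1;-0.04 0 -0.25 0 0 0 1;-0.02 0 -0.15 0 0 0 1;0 0 0 0 0 0 1;0 0 0 0 0 0 1;0 0 0 0 0 0 1",
)

```text
time: 11.15
eef_pos: [0.4924, 0.0791, 0.2235]
orientation: [0.001, 0.995, 0.014, 0.099]
ft_force: [1.6, 5.1, -6.8]
grip_width: 0.0394
grasp_force: 61.0
```

```bash
python3 - <<'E'
from g import *
from h import *
from station import grab_frame
p,R=pose();s=monitor.state();print(p,s["ft_force"].round(1),s["moment"].round(2),s["q"].round(2))
f=grab_frame("side");cv2.imwrite("pics/s2.png",cv2.resize(f["frame"][260:440,180:380],None,fx=3.3,fy=3.3,interpolation=2))
E
```

```text
[0.49238952 0.0791359  0.22347775] [ 1.6  5.1 -6.8] [1.07 0.22 0.25] [-0.1   0.43 -0.28  2.28  0.62  0.31 -2.46]
```

View pics/s2.png

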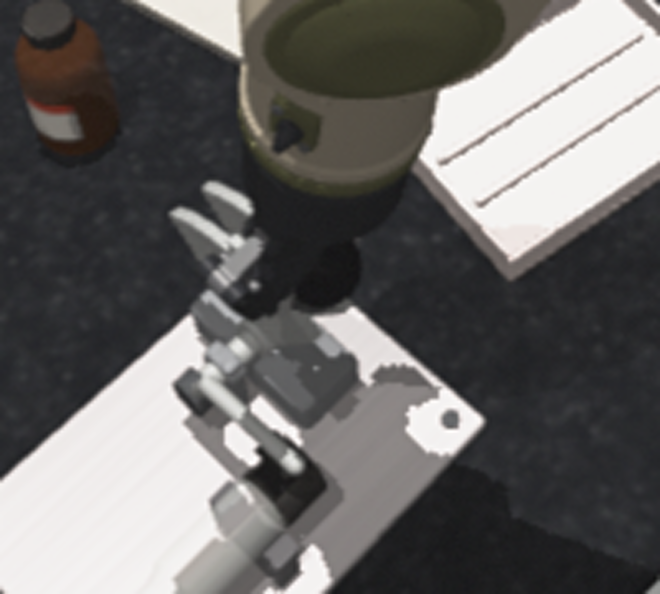

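The crop shows the collar raised: its dark mass sits close under the knob at (330,270), and the force matches the spring.

```bash
python3 - <<'E'
from g import *
p,R=pose();d=Ro.from_rotvec(Ro.from_euler("z",YAW).apply([0,.78/12,0]))
p1=PV+d.apply(p-PV);R1=d*R
show(plan(p,R,p1,R1,1)); print(np.linalg.norm((p-PV)[[0,2]]))
q=p
for i in range(12):q=PV+d.apply(q-PV)
print(q)
E
```

```text
0.59 0.00 -0.04 0.00 -0.62 -0.00 ;
0.1816813590768026
[0.62994217 0.0826907  0.21126571]
```

servo_tool(
  commands="0.59 0 -0.04 0 -0.62 0 1;0.59 0 -0.04 0 -0.62 0 1;0 0 0 0 0 0 1;0 0 0 0 0 0 1;0 0 0 0 0 0 1;0 0 0 0 0 0 1;0 0 0 0 0 0 1;0 0 0 0 0 0 1",
)

```text
time: 12.2
eef_pos: [0.5157, 0.0798, 0.229]
orientation: [0.001, 0.999, 0.014, 0.035]
ft_force: [2.4, 4.5, -6.2]
grip_width: 0.0392
grasp_force: 61.7
```

```bash
python3 - <<'E'
from g import *
p,R=pose();s=monitor.state();print(p,s["ft_force"].round(1),s["moment"].round(2),s["q"].round(2),np.linalg.norm((p-PV)[[0,2]]),R.as_matrix()[:,2].round(3))
for n in(10,):
    d=Ro.from_rotvec(Ro.from_euler("z",YAW).apply([0,.65/n,0]))
    show(plan(p,R,PV+d.apply(p-PV),d*R,1))
E
```

```text
[0.51565395 0.07975322 0.22897726] [ 2.4  4.5 -6.2] [ 1.1  -0.36  0.16] [ 0.05  0.48 -0.45  2.15  0.46  0.53 -2.28] 0.18159894811189534 [ 0.07  -0.002 -0.998]
0.59 0.00 -0.04 0.00 -0.62 -0.00 ;
```

servo_tool(
  commands="0.59 -0.02 -0.04 0 -0.62 0 1;0.59 -0.02 -0.04 0 -0.62 0 1;0.59 0 -0.04 0 -0.62 0 1;0.59 0 -0.04 0 -0.62 0 1;0.59 0 -0.04 0 -0.62 0 1;0.59 0 -0.04 0 -0.62 0 1;0.59 0 -0.04 0 -0.62 0 1;0.59 0 -0.04 0 -0.62 0 1",
)

```text
time: 13.2
eef_pos: [0.6077, 0.0824, 0.2197]
orientation: [0.006, 0.974, 0.013, -0.226]
ft_force: [-3.5, 3.8, -6.5]
grip_width: 0.0394
grasp_force: 61.6
```

servo_tool(
  commands="0.59 0 -0.04 0 -0.62 0 1;0.59 0 -0.04 0 -0.62 0 1;0 0 0 0 0 0 1;0 0 0 0 0 0 1;0 0 0 0 0 0 1;0 0 0 0 0 0 1;0 0 0 0 0 0 1;0 0 0 0 0 0 1",
)

```text
time: 14.2
eef_pos: [0.6299, 0.0831, 0.2113]
orientation: [0.006, 0.958, 0.012, -0.286]
ft_force: [-4.0, 0.9, -6.1]
grip_width: 0.0392
grasp_force: 61.7
```

```bash
python3 - <<'E'
from g import *
from h import *
from station import grab_frame
p,R=pose();s=monitor.state();print(p,s["ft_force"].round(1),s["moment"].round(2),s["q"].round(2),np.linalg.norm((p-PV)[[0,2]]),np.arctan2(*(p-PV)[[0,2]]),R.as_matrix()[:,2].round(3))
f=grab_frame("side");cv2.imwrite("pics/s3.png",cv2.resize(f["frame"][220:440,180:400],None,fx=2.7,fy=2.7,interpolation=2))
E
```

```text
[0.62991222 0.08307271 0.21133983] [-4.   0.9 -6.1] [ 0.3  -0.78  0.03] [ 0.1   0.84 -0.51  1.54  0.2   1.4  -2.01] 0.181672318867072 0.47764158072782836 [-0.548 -0.019 -0.836]
```

View pics/s3.png

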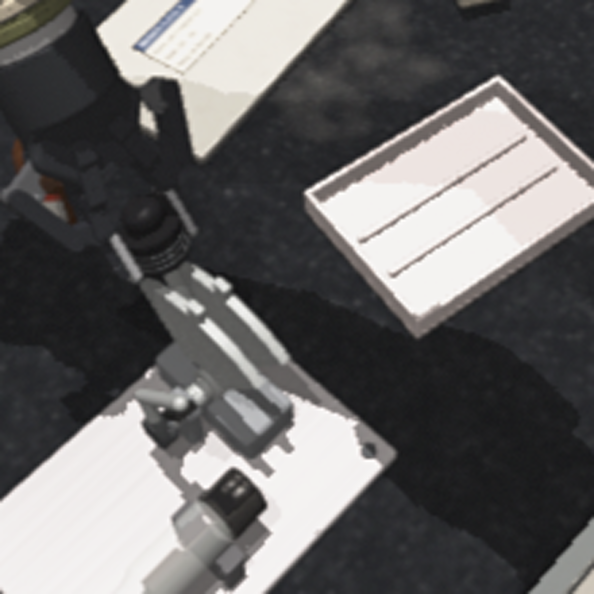

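The lever now leans away, with the knob near (150,215), and the bar is clear of the lamp at (165,405). The lamp's base is free at (235,500).

servo_tool(
  commands="0.25 0 0 0 -0.25 0 1;0 0 0 0 0 0 1;0.02 0 0.18 0 0 0 1;0.03 0 0.18 0 0 0 1;0.03 0 0.18 0 0 0 1;0.02 0 0.16 0 0 0 1;0 0 0 0 0 0 1;0 0 0 0 0 0 1",
)

```text
time: 15.25
eef_pos: [0.6281, 0.0831, 0.1958]
orientation: [0.006, 0.954, 0.012, -0.298]
ft_force: [-0.7, -1.7, -5.9]
grip_width: 0.0394
grasp_force: 62.0
```

servo_tool(
  commands="0 0 0 0 0 0 -1;0 0 0 0 0 0 -1;0 0 0 0 0 0 -1;0 0 0 0 0 0 -1;0 0 -0.5 0 0 0 -1;0 0 -0.8 0 0 0 -1;0 0 -0.9 0 0 0 -1;0 0 -0.9 0 0 0 -1",
)

```text
time: 16.25
eef_pos: [0.6644, 0.0845, 0.2482]
orientation: [0.006, 0.954, 0.012, -0.298]
ft_force: [-0.8, 0.1, -0.0]
grip_width: 0.0854
grasp_force: 0.0
```

```bash
python3 - <<'E'
from g import *
from h import *
from station import grab_frame
p,R=pose();s=monitor.state();print(p,s["ft_force"].round(1),s["q"].round(2),R.as_matrix()[:,2].round(3))
for n in("side","top"):
    f=grab_frame(n);np.savez(n+"1.npz",**f)
f=load("side1");t=load("top1")
a=cv2.resize(f["frame"][225:480,150:400],None,fx=2.3,fy=2.3,interpolation=2)
b=cv2.resize(t["frame"][140:325,125:215],None,fx=2.4,fy=2.4,interpolation=2)
b=cv2.copyMakeBorder(b,0,a.shape[0]-b.shape[0],0,0,0);cv2.imwrite("pics/c1.png",np.hstack([a,b]));print(a.shape,b.shape)
E
```

```text
[0.6643532  0.08448173 0.24822073] [-0.8  0.1 -0. ] [ 0.09  0.85 -0.51  1.42  0.18  1.54 -1.99] [-0.569 -0.019 -0.822]
(586, 575, 3) (586, 216, 3)
```

View pics/c1.png

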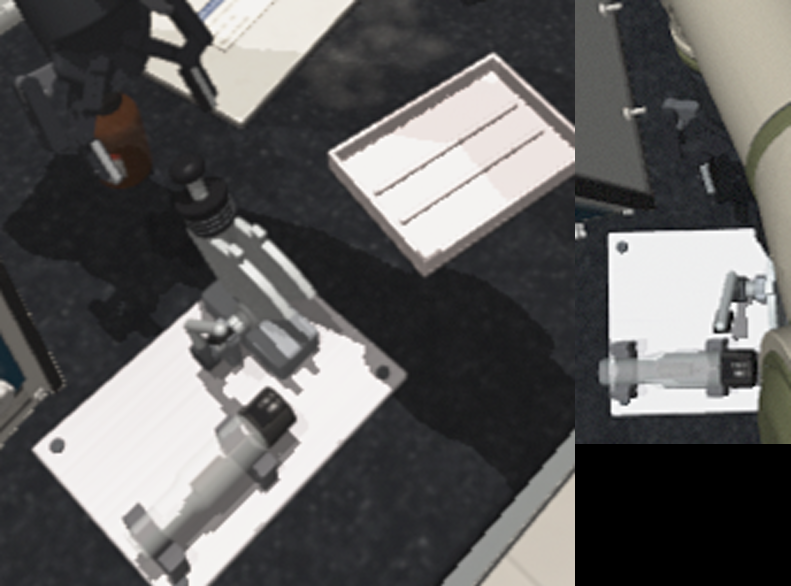

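The left panel shows bare rod between the knob (187,172) and the collar (210,210), so the collar is home. The bar is off the lamp, whose base marks are at (262,400). In the right panel those marks are at (738,368) and the lamp spans x 598..757.

```bash
python3 - <<'E'
from g import *
from h import *
t,s=load("top1"),load("side1")
Tt=lambda u,v:((u-575+.5)/2.4-.5+125,(v+.5)/2.4-.5+140); Ss=lambda u,v:((u+.5)/2.3-.5+150,(v+.5)/2.3-.5+225)
for n,a,b in(("base marks",Tt(738,368),Ss(264,400)),("screw",Tt(622,246),Ss(57,446)),("bar end",Tt(722,328),Ss(193,330))):
    P,e=tri(t,a,s,b);print(n,P.round(4),round(e,4))
print("ends",plane(t,Tt(757,368),.045),plane(t,Tt(598,371),.05))
p,R=pose();p0=p-R.apply([0,0,.9*.06]);print(p0)
g=np.array([.468,.199,.27]);show(plan(p0,R,g,ori(0,YAW+np.pi/2),17))
# tray rim in side view, height check
P=[plane(t,c,.026) for c in((278.8,287.1),(288.6,223.1),(378.2,236.9),(368.4,300.9))]
for c,d in(((278.8,287.1),(291.8,290.8)),((378.2,236.9),(408.8,289.1)),((288.6,223.1),(291.8,290.8)),((368.4,300.9),(408.8,289.1)),((278.8,287.1),(328.2,344.1)),((288.6,223.1),(372.4,235.8)),((378.2,236.9),(372.4,235.8)),((368.4,300.9),(328.2,344.1))):
    Q,e=tri(t,c,s,d); 
    if e<.01: print("tray",c,d,Q.round(4),round(e,4))
E
```

```text
base marks [0.472  0.1352 0.0672] 0.0029
screw [0.5877 0.2625 0.0029] 0.0004
bar end [0.5175 0.1442 0.1335] 0.0224
ends [0.46973624 0.12047914 0.045     ] [0.46727128 0.27068377 0.05      ]
[0.69565545 0.08577428 0.29342963]
-0.51 -0.35 0.43 -0.26 0.27 -0.85 ;
-0.48 -0.41 0.41 -0.26 0.27 -0.85 ;
-0.46 -0.46 0.38 -0.26 0.27 -0.85 ;
-0.42 -0.51 0.36 -0.26 0.27 -0.85 ;
-0.38 -0.55 0.33 -0.26 0.27 -0.85 ;
-0.34 -0.60 0.30 -0.26 0.27 -0.85 ;
-0.30 -0.63 0.28 -0.26 0.27 -0.85 ;
-0.24 -0.66 0.25 -0.26 0.27 -0.85 

-0.19 -0.69 0.23 -0.26 0.27 -0.85 ;
-0.13 -0.71 0.20 -0.26 0.27 -0.85 ;
-0.08 -0.73 0.18 -0.26 0.27 -0.85 ;
-0.02 -0.73 0.16 -0.26 0.27 -0.85 ;
0.05 -0.74 0.14 -0.26 0.27 -0.85 ;
0.11 -0.73 0.12 -0.26 0.27 -0.85 ;
0.17 -0.72 0.10 -0.26 0.27 -0.85 ;
0.23 -0.71 0.09 -0.26 0.27 -0.85 

0.29 -0.69 0.08 -0.26 0.27 -0.85 ;
tray (288.6, 223.1) (291.8, 290.8) [ 0.6321 -0.0805  0.0198] 0.0001
tray (368.4, 300.9) (408.8, 289.1) [ 0.4495 -0.2676  0.0176] 0.0001
```

servo_tool(
  commands="0 0 -0.9 0 0 0 -1;0 0 -0.9 0 0 0 -1;0 0 -0.9 0 0 0 -1;-0.51 -0.35 0.43 -0.26 0.27 -0.85 -1;-0.48 -0.41 0.41 -0.26 0.27 -0.85 -1;-0.46 -0.46 0.38 -0.26 0.27 -0.85 -1;-0.42 -0.51 0.36 -0.26 0.27 -0.85 -1;-0.38 -0.55 0.33 -0.26 0.27 -0.85 -1",
)

```text
time: 17.35
eef_pos: [0.6265, 0.119, 0.2841]
orientation: [0.004, 0.944, 0.244, -0.223]
ft_force: [1.0, 0.0, -0.0]
grip_width: 0.0852
grasp_force: 0.0
```

servo_tool(
  commands="-0.34 -0.6 0.3 -0.26 0.27 -0.85 -1;-0.3 -0.63 0.28 -0.26 0.27 -0.85 -1;-0.24 -0.66 0.25 -0.26 0.27 -0.85 -1;-0.19 -0.69 0.23 -0.26 0.27 -0.85 -1;-0.13 -0.71 0.2 -0.26 0.27 -0.85 -1;-0.08 -0.73 0.18 -0.26 0.27 -0.85 -1;-0.02 -0.73 0.16 -0.26 0.27 -0.85 -1;0.05 -0.74 0.14 -0.26 0.27 -0.85 -1",
)

```text
time: 18.35
eef_pos: [0.5196, 0.1727, 0.2735]
orientation: [-0.001, 0.813, 0.578, -0.078]
ft_force: [-0.3, 0.3, -1.1]
grip_width: 0.0852
grasp_force: 0.0
```

servo_tool(
  commands="0.11 -0.73 0.12 -0.26 0.27 -0.85 -1;0.17 -0.72 0.1 -0.26 0.27 -0.85 -1;0.23 -0.71 0.09 -0.26 0.27 -0.85 -1;0.29 -0.69 0.08 -0.26 0.27 -0.85 -1;0 0 0 0 0 0 -1;0 0 0 0 0 0 -1;0 0 0 0 0 0 -1;0 0 0 0 0 0 -1",
)

```text
time: 19.35
eef_pos: [0.4672, 0.1994, 0.2682]
orientation: [-0.003, 0.701, 0.713, 0.0]
ft_force: [0.3, 0.2, -0.3]
grip_width: 0.0852
grasp_force: 0.0
```

```bash
python3 - <<'E'
from g import *
p,R=pose();s=monitor.state();print(p,s["ft_force"].round(1),s["q"].round(2),R.as_matrix().round(3).tolist())
g=np.array([.468,.197,.19]);R1=ori(0,YAW+np.pi/2);show(plan(p,R,g,R1,5));show(plan(g,R1,np.array([.468,.197,.105]),R1,6)[:1])
E
```

```text
[0.4671757  0.19936968 0.26819514] [ 0.3  0.2 -0.3] [ 0.18  0.57 -1.01  2.09  0.65  0.84 -1.19] [[-0.017, 1.0, -0.004], [1.0, 0.017, 0.004], [0.005, -0.004, -1.0]]
-0.03 0.01 0.78 -0.01 -0.01 -0.02 ;
-0.03 0.01 0.78 -0.01 -0.01 -0.02 ;
-0.03 0.01 0.78 -0.01 -0.01 -0.02 ;
-0.03 0.01 0.78 -0.01 -0.01 -0.02 ;
-0.02 0.01 0.78 -0.01 -0.01 -0.02 ;
0.00 0.00 0.71 0.00 0.00 0.00 ;
```

servo_tool(
  commands="-0.03 0.01 0.9 0 0 -0.02 -1;-0.03 0.01 0.95 0 0 -0.02 -1;0 0.01 0.95 0 0 -0.02 -1;0 0.01 0.95 0 0 -0.02 -1;0 0 0.95 0 0 -0.02 -1;0 0 0.8 0 0 0 -1;0 0 0.6 0 0 0 -1;0 0 0.4 0 0 0 -1",
)

```text
time: 20.35
eef_pos: [0.4669, 0.1988, 0.1372]
orientation: [-0.003, 0.697, 0.717, -0.0]
ft_force: [-0.5, -0.1, -0.0]
grip_width: 0.0852
grasp_force: 0.0
```

servo_tool(
  commands="0 0 0.6 0 0 0 -1;0 0 0.6 0 0 0 -1;0 0 0.4 0 0 0 -1;0 0 0 0 0 0 0;0 0 0 0 0 0 0.2;0 0 0 0 0 0 0.4;0 0 0 0 0 0 0.7;0 0 0 0 0 0 1",
  force=30,
)

```text
time: 21.35
eef_pos: [0.4663, 0.199, 0.1067]
orientation: [-0.003, 0.697, 0.717, 0.0]
ft_force: [-4.2, -1.5, 6.2]
grip_width: 0.0352
grasp_force: 29.6
```

servo_tool(
  commands="0 0 0 0 0 0 1;0 0 0 0 0 0 1;0 0 0 0 0 0 1;0 0 0 0 0 0 1;0 0 0 0 0 0 1;0 0 0 0 0 0 1;0 0 0 0 0 0 1;0 0 0 0 0 0 1",
)

```text
time: 22.35
eef_pos: [0.4663, 0.199, 0.1067]
orientation: [-0.003, 0.697, 0.717, 0.0]
ft_force: [-4.2, -0.1, 5.2]
grip_width: 0.0347
grasp_force: 29.6
```

The lamp is gripped at 35 mm. At this depth the fingertips would foul the tray's ribs, so I'll re-grip 8 mm higher first.

servo_tool(
  commands="0 0 0 0 0 0 -0.2;0 0 0 0 0 0 -0.4;0.05 0.05 -0.2 0 0 0 -0.4;0 0 -0.2 0 0 0 -0.4;0 0 0 0 0 0 0.2;0 0 0 0 0 0 0.5;0 0 0 0 0 0 1;0 0 0 0 0 0 1",
  force=35,
)

```text
time: 23.35
eef_pos: [0.4665, 0.1999, 0.1145]
orientation: [-0.003, 0.697, 0.718, -0.0]
ft_force: [-6.6, -0.8, 9.9]
grip_width: 0.0347
grasp_force: 34.1
```

servo_tool(
  commands="0 0 0 0 0 0 1;0 0 0 0 0 0 1;0 0 -0.1 0 0 0 1;0 0 -0.3 0 0 0 1;0 0 -0.5 0 0 0 1;0 0 -0.6 0 0 0 1;0 0 -0.3 0 0 0 1;0 0 0 0 0 0 1",
)

```text
time: 24.35
eef_pos: [0.4685, 0.1997, 0.1508]
orientation: [-0.003, 0.697, 0.717, 0.001]
ft_force: [0.1, 0.7, -0.4]
grip_width: 0.0343
grasp_force: 35.0
```

```bash
python3 - <<'E'
from g import *
from h import *
from station import grab_frame
p,R=pose();s=monitor.state();print(p,s["ft_force"].round(1),s["moment"].round(2),s["q"].round(2),s["grip_width"],s["grasp_force"])
f=grab_frame("side");np.savez("side2.npz",**f);cv2.imwrite("pics/s4.png",cv2.resize(f["frame"][200:480,150:430],None,fx=2.1,fy=2.1,interpolation=2))
R1=ori(0,YAW+np.pi/2-.179);up=p+[0,0,.06];g=np.array([.541,-.171,.17])
show(plan(p,R,up,R,4)[:1]);show(plan(up,R,g,R1,21)[::5]);print(R.as_matrix().round(3).tolist())
E
```

```text
[0.46846103 0.19972004 0.15084562] [ 0.1  0.7 -0.4] [-0.01  0.02  0.05] [ 0.03  0.71 -0.81  2.18  0.91  0.63 -1.41] 0.03425632747330314 34.96966481208801
0.00 -0.00 -0.75 0.00 0.00 0.00 ;
-0.89 0.15 0.09 -0.00 -0.00 0.08 ;
-0.88 0.19 0.09 -0.00 -0.00 0.08 ;
-0.87 0.22 0.09 -0.00 -0.00 0.08 ;
-0.86 0.26 0.10 -0.00 -0.00 0.08 ;
-0.85 0.30 0.10 -0.00 -0.00 0.08 ;
[[-0.028, 1.0, -0.003], [1.0, 0.028, 0.005], [0.005, -0.002, -1.0]]
```

View pics/s4.png

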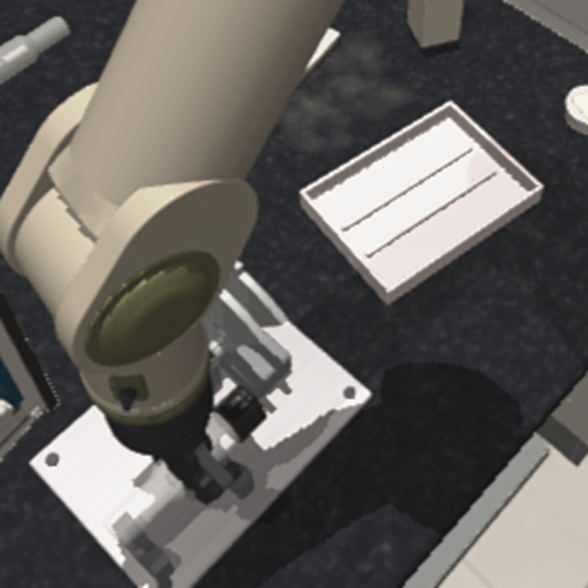

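The side crop shows the lamp held clear of its rests, with the base at (240,410). The tray is still at about (420,200).

servo_tool(
  commands="0 0 -0.6 0 0 0 1;0 0 -0.9 0 0 0 1;0 0 -0.95 0 0 0 1;0 0 -0.95 0 0 0 1;0 0 -0.95 0 0 0 1;-0.4 0.08 -0.8 0 0 0 1;-0.75 0.12 -0.5 0 0 0.08 1;-0.86 0.14 -0.1 0 0 0.08 1",
)

```text
time: 25.4
eef_pos: [0.4764, 0.1592, 0.2662]
orientation: [-0.003, 0.703, 0.712, 0.001]
ft_force: [0.3, -0.8, -2.1]
grip_width: 0.0349
grasp_force: 35.1
```

servo_tool(
  commands="-0.88 0.17 0 0 0 0.1 1;-0.88 0.18 0 0 0 0.1 1;-0.88 0.19 0 0 0 0.1 1;-0.88 0.2 0 0 0 0.1 1;-0.88 0.21 0 0 0 0.1 1;-0.88 0.22 0 0 0 0.1 1;-0.88 0.22 0 0 0 0.1 1;-0.88 0.23 0 0 0 0.1 1",
)

```text
time: 26.4
eef_pos: [0.5056, 0.0165, 0.2643]
orientation: [-0.003, 0.732, 0.681, 0.0]
ft_force: [-0.1, 0.3, -0.9]
grip_width: 0.0348
grasp_force: 35.1
```

```bash
python3 - <<'E'
from g import *
p,R=pose();s=monitor.state();print(p,s["q"].round(2),s["grip_width"])
R1=ori(0,YAW+np.pi/2-.179);g=np.array([.541,-.171,.17]);show(plan(p,R,g,R1,12))
E
```

```text
[0.50555883 0.01645185 0.26426214] [ 0.55  0.57 -0.99  2.09  0.65  0.83 -0.91] 0.034789392333046794
-0.77 0.21 0.39 -0.00 -0.00 0.06 ;
-0.77 0.21 0.39 -0.00 -0.00 0.06 ;
-0.77 0.22 0.39 -0.00 -0.00 0.06 ;
-0.77 0.22 0.39 -0.00 -0.00 0.06 ;
-0.76 0.23 0.39 -0.00 -0.00 0.06 ;
-0.76 0.23 0.39 -0.00 -0.00 0.06 ;
-0.76 0.24 0.39 -0.00 -0.00 0.06 ;
-0.76 0.24 0.39 -0.00 -0.00 0.06 

-0.76 0.25 0.39 -0.00 -0.00 0.06 ;
-0.76 0.25 0.39 -0.00 -0.00 0.06 ;
-0.75 0.26 0.39 -0.00 -0.00 0.06 ;
-0.75 0.26 0.39 -0.00 -0.00 0.06 ;
```

servo_tool(
  commands="-0.77 0.21 0.2 0 0 0.06 1;-0.77 0.21 0.3 0 0 0.06 1;-0.77 0.22 0.45 0 0 0.06 1;-0.77 0.22 0.45 0 0 0.06 1;-0.76 0.23 0.45 0 0 0.06 1;-0.76 0.23 0.45 0 0 0.06 1;-0.76 0.24 0.4 0 0 0.06 1;-0.76 0.24 0.4 0 0 0.06 1",
)

```text
time: 27.4
eef_pos: [0.5298, -0.1083, 0.2011]
orientation: [-0.003, 0.749, 0.663, 0.0]
ft_force: [-0.0, -0.7, -1.7]
grip_width: 0.0349
grasp_force: 35.1
```

servo_tool(
  commands="-0.76 0.25 0.4 0 0 0.06 1;-0.76 0.25 0.4 0 0 0.06 1;-0.75 0.26 0.4 0 0 0.06 1;-0.75 0.26 0.4 0 0 0.06 1;0 0 0 0 0 0 1;0 0 0 0 0 0 1;0 0 0 0 0 0 1;0 0 0 0 0 0 1",
)

```text
time: 28.4
eef_pos: [0.5418, -0.1692, 0.1696]
orientation: [-0.003, 0.757, 0.654, 0.0]
ft_force: [-0.6, 0.5, -0.6]
grip_width: 0.0344
grasp_force: 35.1
```

```bash
python3 - <<'E'
from g import *
from h import *
from station import grab_frame
p,R=pose();s=monitor.state();print(p,s["q"].round(2),s["grip_width"],s["ft_force"].round(1),R.as_matrix().round(3).tolist())
for n in("side","top"):
    f=grab_frame(n);np.savez(n+"3.npz",**f)
f=load("side3");t=load("top3")
a=cv2.resize(f["frame"][150:370,240:440],None,fx=2.2,fy=2.2,interpolation=2)
b=cv2.resize(t["frame"][190:330,250:400],None,fx=2.4,fy=2.4,interpolation=2)
b=cv2.copyMakeBorder(b,0,a.shape[0]-b.shape[0],0,0,0);cv2.imwrite("pics/c3.png",np.hstack([a,b]));print(a.shape,b.shape)
c=p+R.apply([0,0,.064]);u=R.apply([1,0,0])
for k in(-.0725,.0725):
  q=c+u*k;x=proj(f,q);y=proj(t,q);print(q.round(3),((x-[240,150])*2.2).round(),((y-[250,190])*2.4+[440,0]).round())
E
```

```text
[ 0.54184378 -0.16920067  0.16964293] [ 0.76  0.74 -0.84  2.04  0.83  0.75 -0.76] 0.034444945752544504 [-0.6  0.5 -0.6] [[0.146, 0.989, -0.003], [0.989, -0.146, 0.004], [0.004, -0.004, -1.0]]
(484, 440, 3) (484, 360, 3)
[ 0.531 -0.241  0.105] [301. 222.] [704. 184.]
[ 0.552 -0.097  0.106] [184. 294.] [547. 161.]
```

View pics/c3.png

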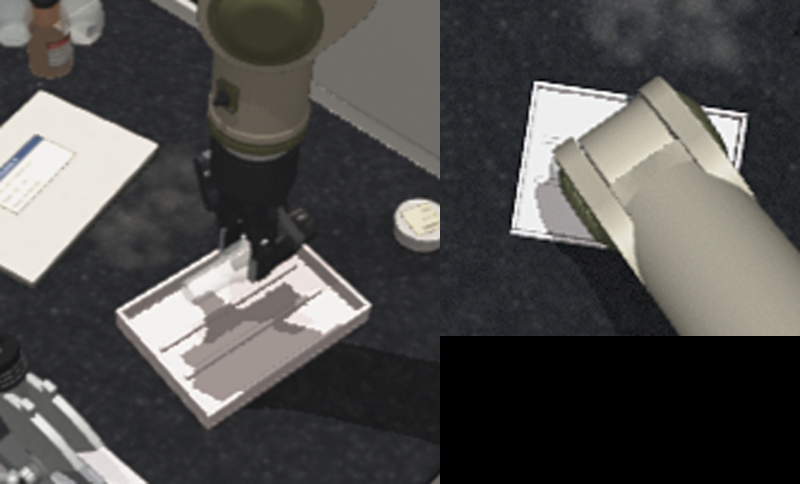

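The left panel shows the lamp held over the tray and aligned with it: the glass end is at (195,285) and the base at (300,220). The arm hides it in the top view.

servo_tool(
  commands="0 0 0.6 0 0 0 1;0 0 0.8 0 0 0 1;0 0 0.8 0 0 0 1;0 0 0.6 0 0 0 1;0 0 0.5 0 0 0 1;0 0 0.3 0 0 0 1;0 0 0.15 0 0 0 1;0 0 0 0 0 0 1",
)

```text
time: 29.5
eef_pos: [0.5415, -0.1694, 0.0944]
orientation: [-0.003, 0.757, 0.653, 0.0]
ft_force: [0.1, -0.4, -1.3]
grip_width: 0.0348
grasp_force: 35.1
```

servo_tool(
  commands="0 0 0.08 0 0 0 1;0 0 0.08 0 0 0 1;0 0 0.06 0 0 0 1;0 0 0.06 0 0 0 1;0 0 0 0 0 0 1;0 0 0 0 0 0 1;0 0 0 0 0 0 1;0 0 0 0 0 0 1",
)

```text
time: 30.5
eef_pos: [0.5414, -0.1694, 0.0887]
orientation: [-0.003, 0.757, 0.653, 0.0]
ft_force: [-0.0, -0.9, -1.4]
grip_width: 0.0347
grasp_force: 35.1
```

No contact yet, so I'll continue in small steps.

servo_tool(
  commands="0 0 0.05 0 0 0 1;0 0 0.05 0 0 0 1;0 0 0 0 0 0 1;0 0 0 0 0 0 1;0 0 0 0 0 0 1;0 0 0 0 0 0 1;0 0 0 0 0 0 1;0 0 0 0 0 0 1",
)

```text
time: 31.5
eef_pos: [0.5414, -0.1693, 0.087]
orientation: [-0.003, 0.757, 0.653, 0.0]
ft_force: [-2.3, -0.6, 5.9]
grip_width: 0.0346
grasp_force: 35.6
```

Contact came at 6 N, at the predicted height. Now I'll open gently and rise.

servo_tool(
  commands="0 0 0 0 0 0 0.3;0 0 0 0 0 0 0;0 0 0 0 0 0 -0.2;0 0 0 0 0 0 -0.4;0 0 0 0 0 0 -0.5;0 0 0 0 0 0 -0.5;0 0 -0.2 0 0 0 -0.5;0 0 -0.4 0 0 0 -0.5",
  force=20,
)

```text
time: 32.5
eef_pos: [0.5414, -0.1693, 0.099]
orientation: [-0.003, 0.757, 0.653, -0.0]
ft_force: [-0.4, -1.0, -0.2]
grip_width: 0.0637
grasp_force: 0.0
```

servo_tool(
  commands="0 0 -0.6 0 0 0 -0.5;0 0 -0.9 0 0 0 -0.5;0 0 -0.95 0 0 0 -0.5;0 0 -0.95 0 0 0 -0.5;0 0 -0.95 0 0 0 -0.5;0 0 -0.95 0 0 0 -0.5;0 0 -0.6 0 0 0 -0.5;0 0 0 0 0 0 -0.5",
)

```text
time: 33.5
eef_pos: [0.5422, -0.17, 0.2176]
orientation: [-0.002, 0.757, 0.653, 0.0]
ft_force: [-0.1, 0.9, -0.4]
grip_width: 0.0642
grasp_force: 0.0
```

```bash
python3 - <<'E'
from g import *
from h import *
from station import grab_frame
p,R=pose();s=monitor.state();print(p,s["q"].round(2),s["grip_width"],s["ft_force"].round(1))
f=grab_frame("side");cv2.imwrite("pics/s5.png",f["frame"])
E
```

```text
[ 0.54215804 -0.17004949  0.21755843] [ 0.8   0.68 -0.91  2.    0.74  0.83 -0.68] 0.06418430229996272 [-0.1  0.9 -0.4]
```

View pics/s5.png

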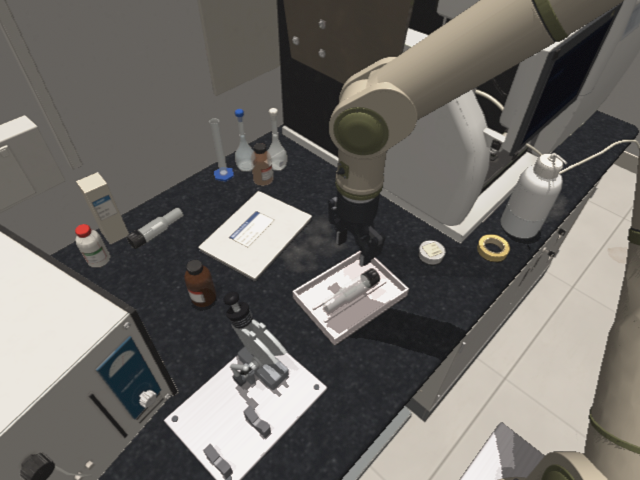

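The picture shows the lamp lying in the tray's bed near (352,292) and the lever released with its collar down at (240,310). The rests are empty, and the bottle at (200,285) and the tin at (432,252) haven't moved.

```bash
python3 -c "
from station import ticket
print(ticket.job_done())"
```

```text
the job is handed in; nothing more can be done
None
```

I released the lever with its collar dropped home, laid the lamp in the tray's bed and let go of everything. I handed the job in at about 33.5 s; the last picture shows the bottle and tin in place, but the arm hid the carton, so I couldn't check it.

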